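Clear the parcel scale and zero its peak pointer

ROBOT

A 6-joint arm with a two-finger parallel gripper is mounted at the origin on a cart in front of the work surface, level with it; the furniture and walls round the work are solid. World frame = base frame: x ahead of the robot, y to its left, z up, the work surface at z = 0. Lengths are in mm, angles in degrees, forces in N, time in s.
With the tool pointing down it reaches from about 325 to 850 mm from the base axis. Payload 4.4 kg.
Tool frame: the origin (TCP) lies between the finger pads; the fingertips stand 11 mm ahead of it and the grasp point (between the pads) lies 8 mm behind it; z points along the fingers, y is the line along which they close (so a half turn about z gives the same grasp; the last joint's range is limited). The gripper opens to 94 mm and grips with 3 to 60 N. Pads are 16 mm wide; open, the fingers measure 119 mm over their backs; the gripper's body (75 mm by 177 mm) begins 78 mm behind the grasp point.
Start: joints at [-74.169, 11.837, 88.321, -0, 79.842, -8.623], TCP at [238.015, -523.427, 216.447] pointing down, gripper open.
Joint ranges: [-156.59, 156.59], [-49.26, 127.26], [12.9, 141.05], [-63.56, 243.56], [4.71, 150.69], [-161.64, 161.64]. Speed limits (degrees/s): [159.86, 159.86, 180, 180, 180, 180].

INTERFACE

Orientations are given as [roll, pitch, yaw] about the fixed x, y, z axes, in that order (R = Rz(yaw) Ry(pitch) Rx(roll)).
In Python, from workcell import r gives the robot as it stands.
- The arm moves only by the tool carry_out, never from a script. Its argument "plan" is text: rows parted by semicolons, each of 5 numbers parted by spaces: the opening in per cent of the stroke, from 0 (shut) to 100 (fully open), then the shift along the world's x, y, z in m, then the turn about the world's z in rad. In form: claw dx dy dz turn; .... A call has 1 to 20 rows; each row shifts and turns the commanded pose from where the row before left it; what a row does not reach is not made up. A row lasts 1/12 s, in which the tool goes at most 41.7 mm and 7.16 degrees, less where a joint would pass 70% of its speed; a pose out of reach is approached as far as the arm can. A call with a gripper value outside its range is refused whole. The fingers move at their own pace and stop on an object; "force" is the grip in N (left out, the last holds). Time passes only in rows, so rows that do not move let the fingers close. It gives the time, the measured TCP pose, the force, the opening and the grip force at its end, in the units of the state.
- r.read_state(): the state, without advancing time (a new reading comes with each control period).
- r.camera(name): name is "side" or "top"; returns a dict with "image" (384x512x3 uint8, red, green, blue), "fx", "fy", "cx", "cy" (pixels), "position" and "rotation" of the camera in the world. Camera axes: x right, y down, z forward; pixel columns grow to the right and rows downward; lengths in mm; the calibration is good to about 2 mm. A picture is of the moment at which its call begins. There is no depth.
- r.job_done(): hands the job in; it is judged then, once.
The state is a dict: "time_s": time; "joint_pos": joint angles; "qvel": joint speeds; "tau": joint torques, N m; "eef_pos": TCP position; "orientation": TCP orientation; "contact_force": force on the tool from outside, world axes, zero at the start; "moment": the same for the moment, N m; "gripper_width": finger opening in mm; "gripper_force": force on a finger pad.
Only numpy, scipy, OpenCV 4.12 (cv2) and the standard library are available. Lean on these libraries where they do the work, as an engineer would, in place of code of your own. Each camera call takes 0.05 s, during which the arm holds its last target. There are 200 camera calls.

TASK

The weighing is finished: first lift the white and green lamp pack off the parcel scale and set it down gently, not dropped, upright on the floor of the red bin. Then, with the scale empty, turn the red reset knob on the scale's dial anticlockwise all the way back to its zero stop, so that the peak pointer is ready for the next parcel, and let go of it.

Things in the scene. Friction and masses are not known exactly. Their poses are not given: they have to be found in the camera images.
- scale: blue parcel scale, fixed, 310 x 180 x 45 mm; origin: centre of underside; local x runs from dial end to platform end. Aluminium platform 150 x 150 mm, centre at local x +75 mm, top 60 mm above the table, sinks up to 6 mm under load (spring). Round dial housing, radius 70, 62 mm high, centre at local x -85 mm, white face up; its thin black needle follows the load by itself
- reset_knob (a joint): angle of the red knob with its peak pointer about the upright dial axis, clockwise from above: 0 at the hard zero stop, starts 1.6 to 2.6, range to 2.9; friction 0.04 N m, stays where left. The knob is an upright bar 60 x 14 mm, 71 to 113 mm above the table, on a hub of 38 mm diameter (66 to 73 mm). At 0 the bar lies along the scale's local x, pointer to -x by the steel stop pin
- knob_grip (a point): point on the knob's axis inside the bar, 99.5 mm above the table: height for pinching the bar across its 14 mm width. Its x axis lies along the bar and turns with the knob (flat red pointer and white line on the bar's -x side); z up
- knob_pointer_tip (a point): outer tip of the red peak pointer, 56 mm from the dial axis, 67 mm above the table
- lamp_pack: closed white and green lamp carton, 62 x 62 mm and 108 mm tall, about 0.25 kg, standing on the scale's platform. Origin: centre of its underside, z up.
- red_bin: red open stacking bin, fixed to the table, 154 mm (local x) x 104 mm (local y), 71 mm high. Origin: centre of its underside. Inside: floor 3 mm above the table, from -65 to +73 mm in local x and -47 to +47 mm in local y; walls 3 mm; the wall at -x is only 33 mm high, the others slope up to 70 mm.
- blue_bin: blue open bin of the same shape and size, fixed, not used; origin as for the red one
Things that resemble listed ones, but are neither listed nor needed, are in the scene too. What is shaped like the lamp_pack but turquoise is not meant. There is more than one size of the red_bin; the job needs the larger.

How it is judged:
By the outcome, as a careful person would: the job done as asked, in the order asked, and still so for the second after the job is handed in, with the robot touching nothing.
It also fails if it takes over 66 s, if anything falls off the work surface, if the arm or the gripper's body presses on something with over 40 N, if the wrist force passes 120 N, or if a joint passes its speed limit or range.

## Working session

There is one attempt and no reset: what is moved stays moved. The work goes in short steps, Python scripts to look and compute and a tool call to move; the robot and the scene stay as the last step left them, time stands still between calls to the robot, and variables do not carry over. Pictures are saved under pics/ and viewed, at most 10 in all, crops included, and the job is handed in when it is done.

Besides the shell and the picture viewer there is one more tool, called after ">>>" in YAML: its name, and indented under it one key for each argument. carry_out: Moves the arm, as the interface text tells. Its arguments: {"type":"object","properties":{"plan":{"type":"string"},"force":{"type":"number"}},"required":["plan"]}

```bash
mkdir -p pics
cat > h.py <<'E'
import numpy as np, cv2
from workcell import r
def snap(n,f):
    c=r.camera(n); cv2.imwrite(f'pics/{f}.png',cv2.cvtColor(c['image'],cv2.COLOR_RGB2BGR)); return c
def ray(c,u,v,z):
    d=np.array(c['rotation'])@np.array([(u-c['cx'])/c['fx'],(v-c['cy'])/c['fy'],1]); p=np.array(c['position'])
    return p+d*(z-p[2])/d[2]
def proj(c,P):
    q=np.array(c['rotation']).T@(np.array(P)-np.array(c['position'])); return c['fx']*q[0]/q[2]+c['cx'],c['fy']*q[1]/q[2]+c['cy']
E
python3 - <<'E'
from h import *
for n in('top','side'):
    c=snap(n,n+'0'); print(n,c['fx'],c['cx'],c['cy'],np.round(c['position']),np.round(c['rotation'],3).tolist())
a=[cv2.imread(f'pics/{n}0.png') for n in('top','side')]
print(r.read_state())
E
```

```text
top 418.7621304599673 254.97036678377268 192.9626817986263 [ 343.    8. 1178.] [-169.634, -1.232, -89.099]
side 352.9834792149945 257.1808679625933 197.90010418240968 [385. 702. 660.] [-128.61, -0.453, -166.598]
{'time_s': 0.1, 'joint_pos': array([-7.41686236e+01,  1.18802018e+01,  8.83948482e+01, -1.41805230e-03,
        7.98411972e+01, -8.62308564e+00]), 'qvel': array([ 0.1208036 , -0.10603495, -0.13452505,  0.02150543, -0.05232054,
        0.00496885]), 'tau': array([ 1.98475612e-05, -3.71863604e+01, -2.82292038e+01,  7.01081939e-02,
        3.10994312e-02, -4.81123868e-05]), 'eef_pos': array([ 237.82264761, -522.74950281,  215.41323359]), 'orientation': array([-1.79884858e+02, -1.60498400e-02,  2.44546974e+01]), 'contact_force': array([-0.63720215,  0.42817131, -0.37440532]), 'moment': array([-0.03502328, -0.04833968, -0.00926996]), 'gripper_force': 0.0, 'gripper_width': 93.89163276825296}
```

```bash
sed -i "s/np.array(c\['rotation'\])/Rm(c)/g" h.py
cat >> h.py <<'E'
from scipy.spatial.transform import Rotation
def Rm(c): return Rotation.from_euler('xyz',c['rotation'],degrees=True).as_matrix()
E
echo
```

```text
(no output)
```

View pics/top0.png

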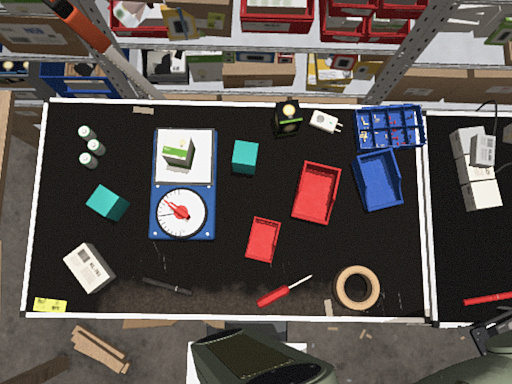

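View pics/side0.png

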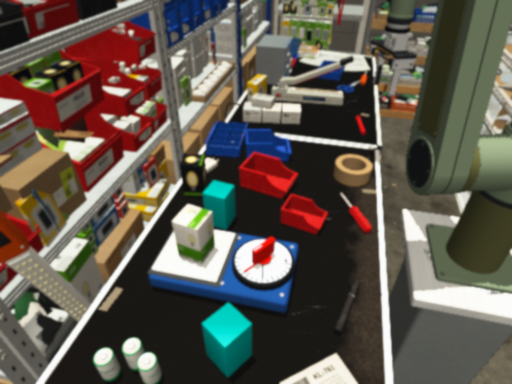

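Candidates for the pack in the top view: white and green on the scale (180,151), turquoise (245,156) and (108,203), black and green (289,118), white carton (90,268). Candidates for the bin: red large (317,192), red small (264,240), blue (378,180). I choose (180,151) and (317,192), and check them in one crop.

Run:
```python
from h import *
a=cv2.imread('pics/top0.png'); cv2.imwrite('pics/crop1.png',cv2.resize(a[115:255,140:350],None,fx=3.8,fy=3.8,interpolation=cv2.INTER_CUBIC))
c=r.camera('top'); h=cv2.cvtColor(a,cv2.COLOR_BGR2HSV)
def blobs(m,n,box):
    M=np.zeros_like(m); x0,y0,x1,y1=box; M[y0:y1,x0:x1]=m[y0:y1,x0:x1]
    cs,_=cv2.findContours(M,0,2); k=max(cs,key=cv2.contourArea); b=cv2.minAreaRect(k); print(n,cv2.contourArea(k),np.round(cv2.boxPoints(b),1).tolist(), np.round(b[2],1)); return cv2.boxPoints(b)
red=cv2.inRange(h,(0,120,60),(8,255,255))|cv2.inRange(h,(172,120,60),(180,255,255))
blue=cv2.inRange(h,(100,120,50),(125,255,255))
B=blobs(red,'bin',(285,150,345,230)); 
for z in(3,70): print(z,[np.round(ray(c,*p,z)[:2]).tolist() for p in B])
S=blobs(blue,'scale',(140,115,225,250)); print([np.round(ray(c,*p,45)[:2]).tolist() for p in S])
K=blobs(red,'knob',(155,190,210,235)); print([np.round(ray(c,*p,90)[:2]).tolist() for p in K])
```

```text
bin 2228.0 [[289.3999938964844, 216.3000030517578], [302.79998779296875, 159.0], [342.3999938964844, 168.3000030517578], [329.0, 225.60000610351562]] 13.2
3 [[493.0, -112.0], [661.0, -151.0], [635.0, -266.0], [468.0, -224.0]]
70 [[484.0, -105.0], [643.0, -142.0], [619.0, -250.0], [461.0, -211.0]]
scale 1457.0 [[147.8000030517578, 238.8000030517578], [150.60000610351562, 128.39999389648438], [217.5, 130.10000610351562], [214.6999969482422, 240.5]] 1.5
[[419.0, 273.0], [729.0, 284.0], [729.0, 96.0], [418.0, 94.0]]
knob 145.5 [[164.0, 200.0], [174.6999969482422, 192.39999389648438], [191.1999969482422, 215.8000030517578], [180.5, 223.3000030517578]] 54.8
[[518.0, 226.0], [539.0, 199.0], [478.0, 154.0], [458.0, 180.0]]
```

View pics/crop1.png

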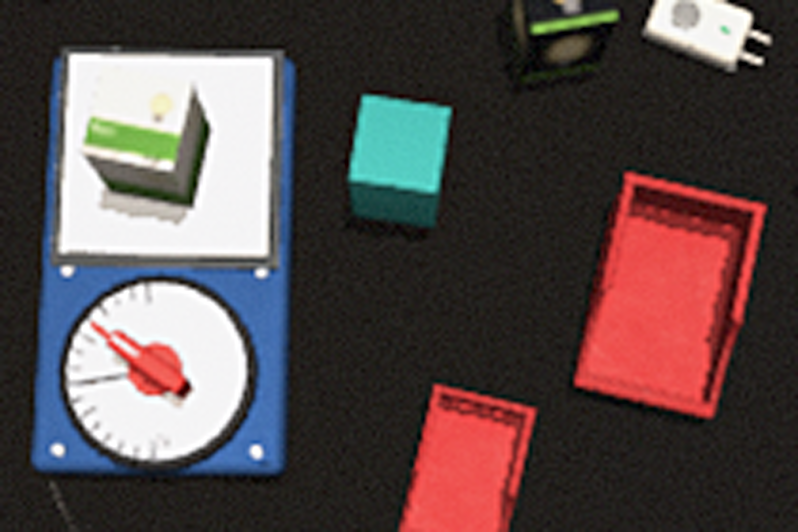

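The crop shows the white/green pack standing on the platform (top face about px (177,145)), with the knob pointer up-left (tip about px (164,200)). The larger red bin's low wall is towards the robot. Next I'll measure the pack's corners and the dial.

Run:
```python
from h import *
a=cv2.imread('pics/top0.png'); b=cv2.imread('pics/side0.png')
def z(i,x,y,w,h,s):
    i=cv2.resize(i[y:y+h,x:x+w],None,fx=s,fy=s,interpolation=cv2.INTER_CUBIC); return np.uint8(255*(i/255.)**2.5)
A=z(a,155,125,50,60,8); B=z(b,165,195,60,75,8)
H=600; P=np.zeros((600,800,3),np.uint8); P[:480,:400]=A; B=cv2.resize(B,(400,500)); P[:500,400:]=B
cv2.imwrite('pics/crop2.png',P)
c=r.camera('top'); h=cv2.cvtColor(a,cv2.COLOR_BGR2HSV)
m=cv2.inRange(h,(0,0,150),(180,60,255)); m[:188]=0;m[238:]=0;m[:,:155]=0;m[:,212:]=0
cs,_=cv2.findContours(m,0,2);k=max(cs,key=cv2.contourArea);e=cv2.fitEllipse(cv2.convexHull(k));print(e,ray(c,*e[0],62))
```

```text
((180.7549285888672, 212.27699279785156), (46.19020080566406, 47.58393859863281), 62.379703521728516) [490.58319513 185.51018356  62.        ]
```

View pics/crop2.png

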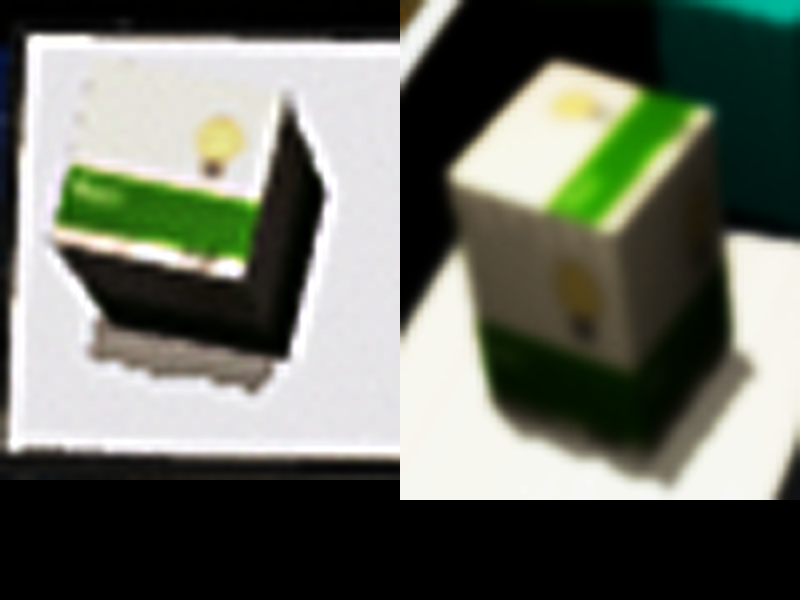

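The left panel shows the top-view corners of the pack's upper face at crop (92,62),(288,98),(246,275),(52,237). The right panel shows them from the side at (555,60),(712,108),(610,235),(450,175).

Run:
```python
from h import *
t=r.camera('top');s=r.camera('side')
T=[ray(t,x/8+155,y/8+125,164) for x,y in((92,62),(288,98),(246,275),(52,237))]
S=[ray(s,(x-400)/6.667+165,y/6.667+195,164) for x,y in((450,175),(555,60),(712,108),(610,235))]
for Q in(T,S):
    Q=np.array(Q)[:,:2]; print(Q.round().tolist(),Q.mean(0).round(1)); d=np.diff(np.vstack([Q,Q[:1]]),axis=0); print((np.degrees(np.arctan2(d[:,1],d[:,0]))%90).round(1),np.hypot(*d.T).round())
# knob: pointer tip (z67), bar
a=cv2.imread('pics/top0.png')
print('tip',ray(t,140+92/3.8,115+322/3.8,67))
# side: dial centre & bin rim
b=cv2.imread('pics/side0.png');h=cv2.cvtColor(b,cv2.COLOR_BGR2HSV)
red=cv2.inRange(h,(0,120,60),(8,255,255))|cv2.inRange(h,(172,120,60),(180,255,255))
m=np.zeros_like(red);m[145:198,235:300]=red[145:198,235:300]
cs,_=cv2.findContours(m,0,2);k=max(cs,key=cv2.contourArea);print(cv2.approxPolyDP(k,2,True)[:,0].tolist())
m=cv2.inRange(h,(0,0,140),(180,60,255));m[:,:232]=0;m[:,296:]=0;m[:233]=0;m[288:]=0
cs,_=cv2.findContours(m,0,2);k=max(cs,key=cv2.contourArea);e=cv2.fitEllipse(cv2.convexHull(k));print(e,ray(s,*e[0],62))
# top bin rim polygon
h=cv2.cvtColor(a,cv2.COLOR_BGR2HSV);red=cv2.inRange(h,(0,120,40),(8,255,255))|cv2.inRange(h,(172,120,40),(180,255,255))
m=np.zeros_like(red);m[150:230,285:345]=red[150:230,285:345]
cs,_=cv2.findContours(m,0,2);k=max(cs,key=cv2.contourArea);P=cv2.approxPolyDP(k,2,True)[:,0];print(P.tolist(),[ray(t,*p,70)[:2].round().tolist() for p in P],[ray(t,*p,33)[:2].round().tolist() for p in P])
```

```text
[[678.0, 215.0], [668.0, 153.0], [610.0, 163.0], [621.0, 224.0]] [644.1 188.6]
[80.5 79.6 79.8 80.7] [63. 59. 62. 58.]
[[678.0, 215.0], [668.0, 155.0], [609.0, 165.0], [620.0, 228.0]] [643.7 190.8]
[80.3 79.7 80.5 77. ] [61. 59. 64. 59.]
tip [522.91672345 230.45047799  67.        ]
[[238, 166], [241, 186], [275, 197], [283, 197], [298, 175], [277, 158], [255, 152]]
((262.7650451660156, 260.4103698730469), (44.40664291381836, 57.27169418334961), 92.3730239868164) [490.55240376 186.31965535  62.        ]
[[304, 160], [291, 216], [326, 225], [335, 200], [341, 168]] [[640.0, -145.0], [485.0, -109.0], [463.0, -203.0], [531.0, -228.0], [620.0, -246.0]] [[650.0, -150.0], [490.0, -113.0], [467.0, -210.0], [537.0, -236.0], [629.0, -255.0]]
```

>>> carry_out:
  plan: "100 0.016 0.028 0 0.048; 100 0.016 0.028 0 0.048; 100 0.016 0.028 0 0.048; 100 0.016 0.028 0 0.048; 100 0.016 0.028 0 0.048; 100 0.016 0.028 0 0.048; 100 0.016 0.028 0 0.048; 100 0.016 0.028 0 0.048; 100 0.016 0.028 0 0.048; 100 0.016 0.028 0 0.048; 100 0.016 0.028 0 0.048; 100 0.016 0.028 0 0.048; 100 0.016 0.028 0 0.048; 100 0.016 0.028 0 0.048; 100 0.016 0.028 0 0.048; 100 0.016 0.028 0 0.048; 100 0.016 0.028 0 0.048; 100 0.016 0.028 0 0.048; 100 0.016 0.028 0 0.048; 100 0.016 0.028 0 0.048"
  force: 20

```text
time_s: 1.97
eef_pos: [558.5, 38.2, 216.4]
orientation: [180.0, 0.0, 79.6]
contact_force: [0.9, -0.5, 0.2]
gripper_width: 94.0
gripper_force: 0.0
```

>>> carry_out:
  plan: "100 0.0142 0.0253 0 0; 100 0.0142 0.0253 0 0; 100 0.0142 0.0253 0 0; 100 0.0142 0.0253 0 0; 100 0.0142 0.0253 0 0; 100 0.0145 0.0253 0 0; 100 0 0 0 0; 100 0 0 -0.01 0; 100 0 0 0 0"

```text
time_s: 2.72
eef_pos: [642.0, 187.7, 203.7]
orientation: [-179.8, 0.1, 79.5]
contact_force: [-0.4, -0.3, -1.6]
gripper_width: 94.1
gripper_force: 0.0
```

Run:
```python
from h import *
print(r.read_state()['eef_pos']); c=snap('side','s1'); t=snap('top','t1')
A=cv2.resize(cv2.imread('pics/s1.png')[130:280,130:290],None,fx=4,fy=4,interpolation=cv2.INTER_CUBIC); cv2.imwrite('pics/s1c.png',A[:600,:640])
```

```text
[641.98718228 187.74782619 203.74024384]
```

View pics/s1c.png

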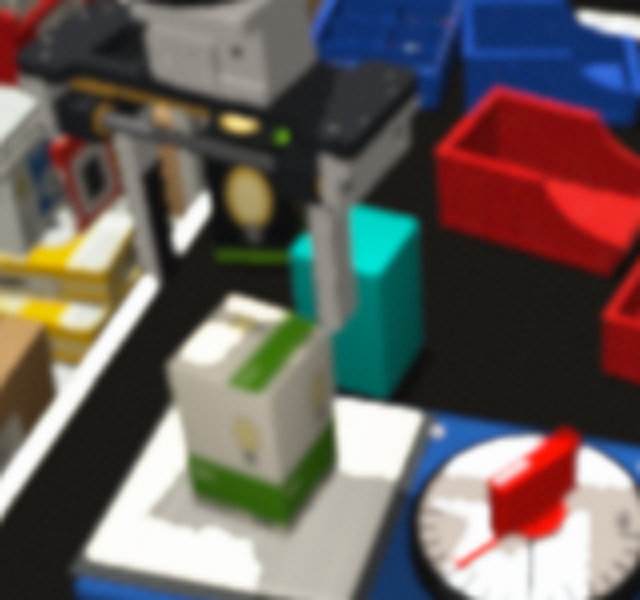

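The fingers straddle the pack with clearance on both sides, and the bin's low wall faces the robot. I'll descend and grip.

>>> carry_out:
  plan: "100 0.002 0.002 -0.008 0; 100 0 0 -0.011 0; 100 0 0 -0.011 0; 100 0 0 -0.011 0; 100 0 0 -0.011 0; 100 0 0 -0.011 0; 100 0 0 0 0; 100 0 0 0 0; 60 0 0 0 0; 60 0 0 0 0; 60 0 0 0 0; 60 0 0 0 0; 60 0 0 0 0; 60 0 0 0 0; 60 0 0 0 0; 60 0 0 0 0"
  force: 20

```text
time_s: 4.15
eef_pos: [645.5, 190.5, 143.6]
orientation: [180.0, -0.0, 79.5]
contact_force: [-0.5, 0.1, 0.7]
gripper_width: 61.9
gripper_force: 20.0
```

>>> carry_out:
  plan: "60 0 0 0.005 0; 60 0 0 0.01 0; 60 0 0 0.015 0; 60 0 0 0.015 0; 60 0 0 0.015 0; 60 0 0 0.015 0; 60 0 0 0.015 0; 60 0 0 0.01 0; 60 0 0 0 0; 60 -0.004 -0.016 0 0; 60 -0.006 -0.025 0 -0.006; 60 -0.006 -0.025 0 -0.005; 60 -0.006 -0.025 0 -0.005; 60 -0.006 -0.025 0 -0.005; 60 -0.006 -0.025 0 -0.005; 60 -0.006 -0.025 0 0; 60 -0.006 -0.025 0 0; 60 -0.006 -0.025 0 0; 60 -0.006 -0.025 0 0"

```text
time_s: 5.73
eef_pos: [585.7, -52.3, 241.9]
orientation: [-179.8, 0.0, 77.9]
contact_force: [-0.4, -0.5, -3.5]
gripper_width: 62.0
gripper_force: 20.0
```

>>> carry_out:
  plan: "60 -0.006 -0.025 0 0; 60 -0.006 -0.025 0 0; 60 -0.006 -0.025 0 0; 60 -0.006 -0.025 0 0; 60 -0.005 -0.018 0 0; 60 -0.0005 -0.0105 0 0; 60 0 0 0 0; 60 0 0 0 0; 60 0 0 0 0; 60 0 0 0 0"

```text
time_s: 6.57
eef_pos: [558.2, -177.8, 243.2]
orientation: [-180.0, -0.0, 78.1]
contact_force: [0.5, -0.3, -2.6]
gripper_width: 61.7
gripper_force: 20.0
```

Run:
```python
from h import *
s=r.read_state();print(s['eef_pos'],s['orientation'],s['contact_force'],s['gripper_width']); c=snap('side','s2'); t=snap('top','t2')
A=cv2.resize(cv2.imread('pics/s2.png')[80:210,200:330],None,fx=3,fy=3); B=cv2.resize(cv2.imread('pics/t2.png')[120:250,270:400],None,fx=3,fy=3)
cv2.imwrite('pics/s2c.png',np.hstack([A,B]))
```

```text
[ 558.15761086 -177.83434881  243.20481587] [-1.79971939e+02 -3.39513000e-02  7.80571090e+01] [ 0.48039305 -0.30226084 -2.63916909] 61.70803097851609
```

View pics/s2c.png

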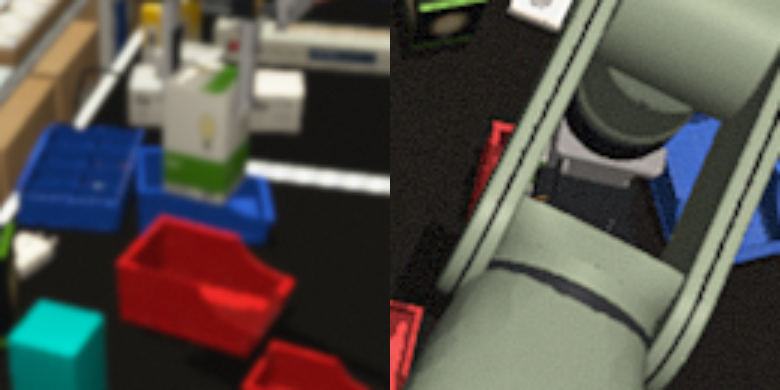

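The pack hangs upright over the larger red bin. I'll lower it to just above the expected touchdown (TCP 87–93).

>>> carry_out:
  plan: "60 0 -0.001 -0.008 0; 60 0 0 -0.015 0; 60 0 0 -0.015 0; 60 0 0 -0.015 0; 60 0 0 -0.015 0; 60 0 0 -0.015 0; 60 0 0 -0.015 0; 60 0 0 -0.015 0; 60 0 0 -0.012 0; 60 0 0 -0.01 0; 60 0 0 -0.007 0; 60 0 0 -0.004 0; 60 0 0 0 0; 60 0 0 0 0"

```text
time_s: 7.83
eef_pos: [558.4, -180.3, 97.8]
orientation: [180.0, 0.0, 78.0]
contact_force: [0.1, 0.6, -2.4]
gripper_width: 61.7
gripper_force: 20.0
```

>>> carry_out:
  plan: "60 0 0 -0.001 0; 60 0 0 -0.001 0; 60 0 0 -0.001 0; 60 0 0 0 0"

```text
time_s: 8.17
eef_pos: [558.1, -180.2, 94.6]
orientation: [180.0, 0.0, 78.0]
contact_force: [0.2, 0.8, -3.9]
gripper_width: 61.5
gripper_force: 20.0
```

>>> carry_out:
  plan: "60 0 0 -0.001 0; 60 0 0 -0.001 0; 60 0 0 0 0; 60 0 0 0 0"

```text
time_s: 8.5
eef_pos: [558.0, -180.1, 92.4]
orientation: [-180.0, -0.0, 78.0]
contact_force: [0.1, -0.2, -1.8]
gripper_width: 62.0
gripper_force: 20.0
```

>>> carry_out:
  plan: "60 0 0 -0.001 0; 60 0 0 -0.001 0; 60 0 0 0 0; 60 0 0 0 0"

```text
time_s: 8.83
eef_pos: [558.1, -180.0, 92.2]
orientation: [-180.0, -0.0, 78.0]
contact_force: [-2.8, 2.7, 6.7]
gripper_width: 61.4
gripper_force: 20.0
```

It touched the floor at TCP 92. I'll release and rise.

>>> carry_out:
  plan: "66 0 0 0.001 0; 68 0 0 0 0; 75 0 0 0 0; 90 0 0 0 0; 90 0 0 0 0; 90 0 0 0 0; 90 0 0 0 0; 90 0 0 0.01 0; 90 0 0 0.02 0; 90 0 0 0.03 0; 90 0 0 0.03 0; 90 0 0 0.03 0; 90 0 0 0.02 0; 90 0 0 0 0"

```text
time_s: 10.0
eef_pos: [561.4, -181.7, 238.7]
orientation: [179.3, 0.2, 78.0]
contact_force: [1.6, -0.2, 1.2]
gripper_width: 84.7
gripper_force: 0.0
```

>>> carry_out:
  plan: "60 -0.003 0.015 0 -0.025; 60 -0.0035 0.025 0 -0.025; 60 -0.0035 0.025 0 -0.025; 60 -0.0035 0.025 0 -0.025; 60 -0.0035 0.025 0 -0.025; 60 -0.0035 0.025 0 -0.025; 60 -0.0035 0.025 0 -0.025; 60 -0.0035 0.025 0 -0.025; 60 -0.0035 0.025 0 -0.025; 60 -0.0035 0.025 0 -0.025; 60 -0.0035 0.025 0 -0.025; 60 -0.0035 0.025 0 -0.025; 60 -0.0035 0.02 0 -0.025; 60 -0.0035 0.01 0 -0.025; 60 0 0 0 0; 60 0 0 0 0"

```text
time_s: 11.33
eef_pos: [508.9, 140.0, 230.7]
orientation: [-180.0, 0.1, 58.0]
contact_force: [0.7, -0.2, 0.2]
gripper_width: 56.5
gripper_force: 0.0
```

Run:
```python
from h import *
s=r.read_state();print(s['eef_pos'],s['orientation'],s['joint_pos'],s['gripper_width']); c=snap('side','s3'); t=snap('top','t3')
A=cv2.resize(cv2.imread('pics/s3.png')[130:310,220:320],None,fx=3.3,fy=3.3); B=cv2.resize(cv2.imread('pics/t3.png')[120:300,150:350],None,fx=2.3,fy=3.3)
cv2.imwrite('pics/s3c.png',np.hstack([A,B]))
```

```text
[508.91665458 140.02092539 230.71805041] [-1.79959868e+02  6.67077126e-02  5.80280219e+01] [ 6.00205212e+00  5.48975483e+00  9.38654040e+01 -2.82618706e-02
  8.07175233e+01  3.79786300e+01] 56.50679434034534
```

View pics/s3c.png

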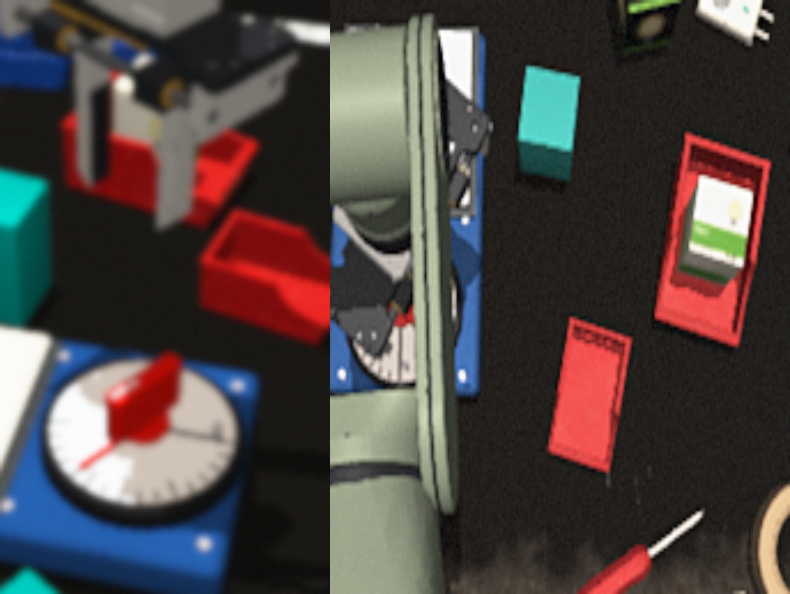

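The pack stands upright in the bin, and the scale is empty with its needle back at zero. The knob is unchanged. I'll move onto the knob.

>>> carry_out:
  plan: "60 -0.004 0.008 0 -0.014; 60 -0.004 0.01 0 -0.014; 60 -0.004 0.01 0 -0.014; 60 -0.003 0.01 0 -0.014; 60 -0.0034 0.008 0 -0.014; 60 0 0 -0.01 0; 60 0 0 -0.02 0; 60 0 0 -0.02 0; 60 0 0 -0.02 0; 60 0 0 -0.01 0; 60 0 0 0 0; 60 0 0 0 0; 60 0 0 0 0"
  force: 15

```text
time_s: 12.52
eef_pos: [492.2, 185.6, 152.4]
orientation: [179.9, -0.1, 53.9]
contact_force: [0.4, 0.0, 0.4]
gripper_width: 56.5
gripper_force: 0.0
```

>>> carry_out:
  plan: "60 -0.0015 0 -0.01 0; 60 0 0.0005 -0.015 0; 60 0 0 -0.015 0; 60 0 0 -0.011 0; 60 0 0 -0.008 0; 60 0 0 0 0; 60 0 0 0 0; 10 0 0 0 0; 10 0 0 0 0; 10 0 0 0 0; 10 0 0 0 0; 10 0 0 0 0; 10 0 0 0 0; 10 0 0 0 0; 10 0 0 0 0; 10 0 0 0 0"

```text
time_s: 13.85
eef_pos: [490.7, 185.8, 92.7]
orientation: [179.9, -0.0, 53.9]
contact_force: [3.7, -3.2, -1.7]
gripper_width: 13.7
gripper_force: 14.9
```

Run:
```python
from h import *
s=r.read_state();print(s['eef_pos'],s['contact_force'],s['moment'])
```

```text
[490.68048676 185.77324389  92.68612988] [ 3.67135694 -3.15436704 -1.68217525] [-0.54632502 -0.6347454   0.07069372]
```

>>> carry_out:
  plan: "10 0 0 0 0.06; 10 0 0 0 0.11; 10 0 0 0 0.11; 10 0 0 0 0.11; 10 0 0 0 0.11; 10 0 0 0 0.11; 10 0 0 0 0.11; 10 0 0 0 0.11; 10 0 0 0 0.11; 10 0 0 0 0.11; 10 0 0 0 0.11; 10 0 0 0 0.11; 10 0 0 0 0.11; 10 0 0 0 0.11; 10 0 0 0 0.11; 10 0 0 0 0.11; 10 0 0 0 0.11; 10 0 0 0 0.11; 10 0 0 0 0.06; 10 0 0 0 0"

```text
time_s: 15.52
eef_pos: [488.3, 184.8, 92.6]
orientation: [-179.8, -0.2, 168.1]
contact_force: [-2.7, -6.3, 5.4]
gripper_width: 13.8
gripper_force: 15.0
```

Run:
```python
from h import *
s=r.read_state();print(s['eef_pos'],s['contact_force'],s['moment'],s['joint_pos'][5])
```

```text
[488.28294756 184.8094474   92.644831  ] [-2.68743637 -6.27295598  5.4415034 ] [-1.02756091  0.30289371  0.07385925] -66.67006476996862
```

>>> carry_out:
  plan: "10 0.001 0.0005 0 0.04; 10 0.001 0.0005 0 0.04; 10 0 0 0 0.04; 10 0 0 0 0.03; 10 0 0 0 0.02; 10 0 0 0 0; 10 0 0 0 0"

```text
time_s: 16.1
eef_pos: [488.4, 184.6, 92.6]
orientation: [-179.6, -0.4, 177.7]
contact_force: [-7.7, -9.7, 9.7]
gripper_width: 14.0
gripper_force: 15.0
```

Run:
```python
from h import *
s=r.read_state();print(s['eef_pos'],s['contact_force'],s['moment'],s['gripper_width'])
```

```text
[488.36182535 184.58450159  92.57155571] [-7.66864663 -9.69686116  9.68456777] [-1.63316691e+00  1.08722920e+00 -1.21734092e-03] 13.96607506790308
```

Run:
```python
from h import *
c=snap('side','s4'); t=snap('top','t4')
A=cv2.resize(cv2.imread('pics/s4.png')[190:320,200:330],None,fx=3,fy=3,interpolation=cv2.INTER_CUBIC); B=cv2.resize(cv2.imread('pics/t4.png')[120:250,130:260],None,fx=3,fy=3)
cv2.imwrite('pics/s4c.png',np.hstack([A,B]))
s=r.read_state();print(s['eef_pos'],s['contact_force'],s['moment'])
```

```text
[488.41133266 184.61497852  92.62507073] [-7.59824075 -9.97279503 10.54863489] [-1.61151978  1.10137941  0.03822247]
```

View pics/s4c.png

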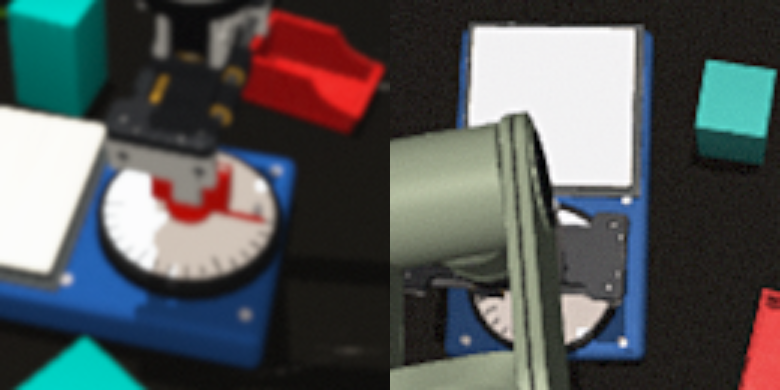

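```bash
cat > tip.py <<'E'
from h import *
import sys
s=cv2.imread(f'pics/{sys.argv[1]}.png');c=r.camera('side');h=cv2.cvtColor(s,cv2.COLOR_BGR2HSV)
m=cv2.inRange(h,(0,100,50),(8,255,255))|cv2.inRange(h,(172,100,50),(180,255,255))
x0,y0,x1,y1=235,240,296,285; n=np.zeros_like(m);n[y0:y1,x0:x1]=m[y0:y1,x0:x1]
ys,xs=np.nonzero(n)
for X in range(272,xs.max()+1):
    q=ys[xs==X]
    if len(q): p=ray(c,X,q.mean(),67); d=p[:2]-[490,185]; print(X,q.mean(),p[:2].round(1),np.hypot(*d).round(1),np.degrees(np.arctan2(d[1],-d[0])).round(1))
b=cv2.inRange(h,(100,120,50),(125,255,255))
print('exp 0 tip (yaw0,1.5):',[np.round(proj(c,(490-56*np.cos(a),185-56*np.sin(a),67)),1) for a in(0,.026)])
E
python3 tip.py s4
```

```text
272 253.5 [474.  165.8] 25.0 -50.2
273 253.0 [472.1 163.8] 27.8 -49.9
274 253.5 [469.6 164.7] 28.8 -44.9
275 253.5 [467.4 164.2] 30.7 -42.7
276 253.2 [465.4 162.7] 33.2 -42.1
277 260.5 [459.1 183.4] 30.9 -3.0
278 261.0 [456.7 184.3] 33.3 -1.2
279 261.5 [454.3 185.2] 35.7 0.3
280 261.5 [452.2 184.7] 37.8 -0.5
281 261.5 [450.  184.1] 40.0 -1.2
282 261.5 [447.9 183.6] 42.1 -1.9
283 262.0 [445.5 184.5] 44.5 -0.6
284 262.0 [443.4 184. ] 46.6 -1.3
285 262.5 [441.  184.9] 49.0 -0.2
286 262.5 [438.9 184.3] 51.1 -0.7
287 263.0 [436.5 185.2] 53.5 0.2
exp 0 tip (yaw0,1.5): [array([288.1, 263.1]), array([288.2, 262.6])]
```

>>> carry_out:
  plan: "10 -0.001 -0.001 0 0; 10 -0.001 -0.001 0 0; 10 0 0 0 0; 10 0 0 0 0"

```text
time_s: 16.58
eef_pos: [488.3, 184.5, 92.6]
orientation: [-179.9, -0.2, 177.7]
contact_force: [-3.8, -5.2, 5.7]
gripper_width: 13.5
gripper_force: 15.0
```

Run:
```python
from h import *
s=r.read_state();print(s['eef_pos'],s['contact_force'],s['moment'])
```

```text
[488.25018512 184.46373363  92.61137228] [-3.80502204 -5.23799099  5.74241535] [-0.91127575  0.52251983 -0.04675797]
```

>>> carry_out:
  plan: "10 -0.0005 -0.0005 0 0.015; 10 -0.0005 -0.0005 0 0.015; 10 0 0 0 0.015; 10 0 0 0 0.015; 10 0 0 0 0; 10 0 0 0 0; 10 0 0 0 0"

```text
time_s: 17.17
eef_pos: [488.2, 184.3, 92.6]
orientation: [-180.0, -0.1, -178.9]
contact_force: [-3.0, -3.4, 6.0]
gripper_width: 14.2
gripper_force: 15.1
```

Run:
```python
from h import *
s=r.read_state();print(s['eef_pos'],s['orientation'],s['contact_force'],s['moment'],s['gripper_width'])
```

```text
[488.22953315 184.34693803  92.61117253] [-1.79994709e+02 -6.42915665e-02 -1.78908274e+02] [-2.95880048 -3.35085594  5.9554531 ] [-0.58546972  0.40650587 -0.31359803] 14.16937085046469
```

The moment jumped to -0.31 N m at yaw 181°, so the bar lies along the scale and is against its stop. I'll let go and rise.

>>> carry_out:
  plan: "10 0 0 0 0.01; 10 0 0 0 0; 30 0 0 0 0; 50 0 0 0 0; 50 0 0 0 0; 50 0 0 0 0; 50 0 0 0 0; 50 0 0 0 0; 50 0 0 0.01 0; 50 0 0 0.02 0; 50 0 0 0.03 0; 50 0 0 0.03 0; 50 0 0 0.03 0; 50 0 0 0.02 0; 50 0 -0.02 0 0; 50 0 -0.03 0 0; 50 0 -0.03 0 0; 50 0 -0.03 0 0; 50 0 -0.03 0 0; 50 0 0 0 0"

```text
time_s: 18.83
eef_pos: [488.9, 40.1, 233.4]
orientation: [-179.9, 0.1, -178.6]
contact_force: [-0.1, -0.0, -0.7]
gripper_width: 47.0
gripper_force: 0.0
```

>>> carry_out:
  plan: "50 0 -0.03 0 0; 50 0 -0.03 0 0; 50 0 -0.03 0 0; 50 0 -0.03 0 0; 50 0 0 0 0; 50 0 0 0 0"

```text
time_s: 19.33
eef_pos: [488.8, -76.2, 233.0]
orientation: [180.0, 0.0, -178.5]
contact_force: [-0.2, -0.2, -0.9]
gripper_width: 47.2
gripper_force: 0.0
```

```bash
python3 - <<'E'
from h import *
c=snap('side','s5'); t=snap('top','t5')
A=cv2.resize(cv2.imread('pics/s5.png')[150:310,220:320],None,fx=3.6,fy=3.6,interpolation=cv2.INTER_CUBIC); B=cv2.resize(cv2.imread('pics/t5.png')[170:250,140:230],None,fx=4.8,fy=7.2,interpolation=cv2.INTER_CUBIC)[:576,:432]
cv2.imwrite('pics/s5c.png',np.hstack([A,B]))
E
python3 tip.py s5
```

```text
272 253.0 [474.3 164.3] 26.0 -52.8
273 253.5 [471.8 165.2] 26.9 -47.3
274 253.5 [469.6 164.7] 28.8 -44.9
275 254.0 [467.1 165.6] 30.0 -40.2
276 253.0 [465.5 162.1] 33.5 -43.0
277 261.0 [458.9 184.8] 31.1 -0.3
278 261.0 [456.7 184.3] 33.3 -1.2
279 261.0 [454.6 183.8] 35.4 -2.0
280 261.0 [452.4 183.2] 37.6 -2.7
281 261.5 [450.  184.1] 40.0 -1.2
282 261.5 [447.9 183.6] 42.1 -1.9
283 261.5 [445.8 183.1] 44.3 -2.5
284 261.5 [443.6 182.6] 46.4 -3.0
285 261.5 [441.5 182. ] 48.6 -3.5
286 262.0 [439.1 182.9] 50.9 -2.3
287 262.0 [437.  182.4] 53.1 -2.8
exp 0 tip (yaw0,1.5): [array([288.1, 263.1]), array([288.2, 262.6])]
```

View pics/s5c.png

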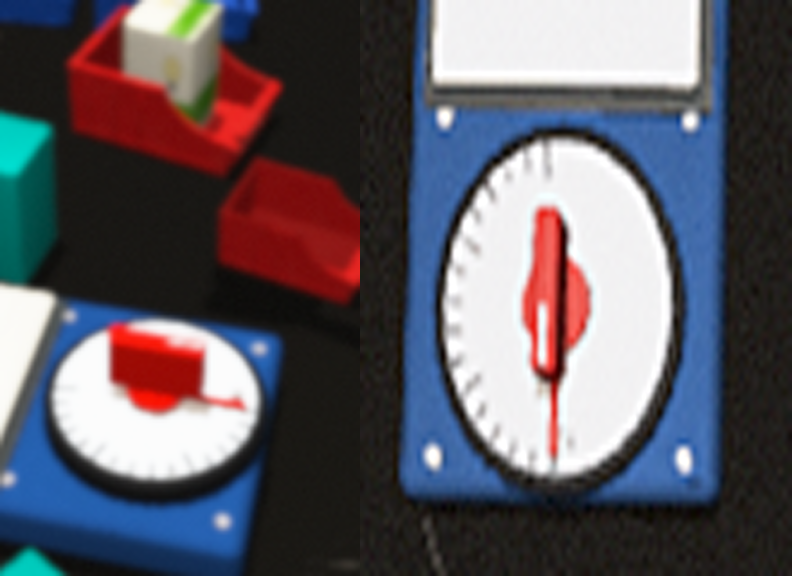

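The pointer lies along the scale at the zero end, over the black needle. The pack stands upright in the larger red bin, and the gripper is clear of everything.

```bash
python3 -c "
from workcell import r
print(r.job_done())"
```

```text
the job is handed in; nothing more can be done
None
```

The job is handed in: the lamp pack stands upright in the larger red bin, and the reset knob was turned back until I felt its zero stop and let go, at about 19 s of the 66 s allowed.

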